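# Sort stoppers with a slot gauge and box the good ones

### The job

Sort the three white stoppers with the steel slot gauge: take them one at a time and slide each, upright and low on the gauge's base plate, along the slot away from the robot. One that goes right through belongs in the grey box, one that jams goes in the shallow metal tray; put each away before you try the next. When all three are sorted, shut the box's lid, and leave the beaker, the bottle, the small jar and the brass weight standing where they are.

Things in the scene. Friction and masses are not known exactly. Their poses are not given: they have to be found in the camera images.
- stopper_a: one of three look-alike white plastic stoppers, upright on the mat at the start: a round plug 30 mm tall, topped by a coaxial round grip knob 23 mm in diameter, 32 mm tall (62 mm in all, flat foot), 50 g. Some have a 26 mm plug, others a 31 mm plug; which are which is not told and has to be found with the gauge. Origin: centre of the foot; z along the axis, up.
- stopper_b: one of three look-alike white plastic stoppers, upright on the mat at the start: a round plug 30 mm tall, topped by a coaxial round grip knob 23 mm in diameter, 32 mm tall (62 mm in all, flat foot), 50 g. Some have a 26 mm plug, others a 31 mm plug; which are which is not told and has to be found with the gauge. Origin: centre of the foot; z along the axis, up.
- stopper_c: one of three look-alike white plastic stoppers, upright on the mat at the start: a round plug 30 mm tall, topped by a coaxial round grip knob 23 mm in diameter, 32 mm tall (62 mm in all, flat foot), 50 g. Some have a 26 mm plug, others a 31 mm plug; which are which is not told and has to be found with the gauge. Origin: centre of the foot; z along the axis, up.
- gauge_slot (a point): slot centre of the fixed steel gauge, on top of its base plate (plate 110 (x) by 90 mm, top 4 mm over the bench). x along the slot, away from the robot; z up. Two rails, 24 mm high over the plate, leave a straight slot 28 mm wide from x = -20 to 20 mm, open above and at both ends; from there to x = -40 and 40 mm its sides flare to 48 mm. Rails span 66 mm in y.
- box: fixed grey plastic box, open above: 112 mm (x) by 172 mm (y) by 78 mm tall outside, walls and floor 6 mm (inner depth 72 mm). A lid is hinged on its far (+x) rim. Origin: centre of its underside; x points to the hinge side, away from the robot.
- lid (a joint): angle of the box's lid: 0 shut flat on the rim; 1.7 to 1.85 at the start, standing up and leaning back past the hinge. Loose hinge: pushed towards the robot past upright (below 1.5) it falls shut by itself. A flat grey plate about 112 mm long from the hinge, 172 mm wide, 6 mm thick, 120 g.
- lid_hinge (a point): middle of the lid's hinge line, at the box's far upper edge.
- lid_handle (a point): grip point of the small black knob on the lid's outer face (on the side away from the robot while the lid stands open).
- tray: fixed shallow aluminium tray, open above: 120 mm (x) by 170 mm (y) by 30 mm tall, walls and floor 4 mm. Origin: centre of its underside.
- mat: fixed black rubber mat, 200 by 170 mm, 3 mm thick, on which the stoppers, the jar and the weight stand at the start. Origin: centre of its underside.
- jar: small amber jar with a black cap, 34 mm in diameter, 52 mm tall, on the mat amid the stoppers. Bystander: leave it standing where it is. Origin: centre of its foot.
- weight: brass balance weight, 26 mm in diameter, 38 mm tall with its small knob, on the mat beside the stoppers. Bystander: leave it standing where it is. Origin: centre of its foot.
- beaker: glass beaker, 60 mm in diameter, 75 mm tall, on the bench near the robot. Bystander: leave it standing where it is. Origin: centre of its foot.
- bottle: white plastic bottle, 60 mm in diameter, 170 mm tall, on the far side of the bench. Bystander: leave it standing where it is. Origin: centre of its foot.

How it is judged (in metres and radians):
On the way, in this order (a step that is already met when the one before it is completed fails the run):
1. a stopper that fits stands low in the near half of the gauge's slot (((x of stopper_a in the frame of gauge_slot between -0.03 and -0.008 m and y of stopper_a in the frame of gauge_slot between -0.006 and 0.006 m and z of stopper_a in the frame of gauge_slot below 0.016 m and angle between stopper_a's own z axis and vertical below 0.3 rad) or (x of stopper_c in the frame of gauge_slot between -0.03 and -0.008 m and y of stopper_c in the frame of gauge_slot between -0.006 and 0.006 m and z of stopper_c in the frame of gauge_slot below 0.016 m and angle between stopper_c's own z axis and vertical below 0.3 rad))).
2. a stopper that fits has slid on into the far half of the slot (((x of stopper_a in the frame of gauge_slot between 0.008 and 0.03 m and y of stopper_a in the frame of gauge_slot between -0.006 and 0.006 m and z of stopper_a in the frame of gauge_slot below 0.016 m and angle between stopper_a's own z axis and vertical below 0.3 rad) or (x of stopper_c in the frame of gauge_slot between 0.008 and 0.03 m and y of stopper_c in the frame of gauge_slot between -0.006 and 0.006 m and z of stopper_c in the frame of gauge_slot below 0.016 m and angle between stopper_c's own z axis and vertical below 0.3 rad))).
3. with the first fitting stopper put away in the box, the other one stands low in the near half of the slot (((x of stopper_a in the frame of gauge_slot between -0.03 and -0.008 m and y of stopper_a in the frame of gauge_slot between -0.006 and 0.006 m and z of stopper_a in the frame of gauge_slot below 0.016 m and angle between stopper_a's own z axis and vertical below 0.3 rad and x of stopper_c in the frame of box between -0.052 and 0.052 m and y of stopper_c in the frame of box between -0.082 and 0.082 m and z of stopper_c in the frame of box between -0.002 and 0.03 m) or (x of stopper_c in the frame of gauge_slot between -0.03 and -0.008 m and y of stopper_c in the frame of gauge_slot between -0.006 and 0.006 m and z of stopper_c in the frame of gauge_slot below 0.016 m and angle between stopper_c's own z axis and vertical below 0.3 rad and x of stopper_a in the frame of box between -0.052 and 0.052 m and y of stopper_a in the frame of box between -0.082 and 0.082 m and z of stopper_a in the frame of box between -0.002 and 0.03 m))).
4. the other fitting stopper has slid on into the far half of the slot (((x of stopper_a in the frame of gauge_slot between 0.008 and 0.03 m and y of stopper_a in the frame of gauge_slot between -0.006 and 0.006 m and z of stopper_a in the frame of gauge_slot below 0.016 m and angle between stopper_a's own z axis and vertical below 0.3 rad and x of stopper_c in the frame of box between -0.052 and 0.052 m and y of stopper_c in the frame of box between -0.082 and 0.082 m and z of stopper_c in the frame of box between -0.002 and 0.03 m) or (x of stopper_c in the frame of gauge_slot between 0.008 and 0.03 m and y of stopper_c in the frame of gauge_slot between -0.006 and 0.006 m and z of stopper_c in the frame of gauge_slot below 0.016 m and angle between stopper_c's own z axis and vertical below 0.3 rad and x of stopper_a in the frame of box between -0.052 and 0.052 m and y of stopper_a in the frame of box between -0.082 and 0.082 m and z of stopper_a in the frame of box between -0.002 and 0.03 m))).
At the end, for the whole second after the job is handed in: All stoppers that pass the slot (26 mm plugs: two) lie or stand on the floor of the box, those that jam (31 mm plug: one) in the tray, all at rest (under 0.02 m/s), and the box's lid is shut (within 0.06 rad) (x of stopper_a in the frame of box between -0.052 and 0.052 m and y of stopper_a in the frame of box between -0.082 and 0.082 m and z of stopper_a in the frame of box between -0.002 and 0.03 m and x of stopper_c in the frame of box between -0.052 and 0.052 m and y of stopper_c in the frame of box between -0.082 and 0.082 m and z of stopper_c in the frame of box between -0.002 and 0.03 m and x of stopper_b in the frame of tray between -0.058 and 0.058 m and y of stopper_b in the frame of tray between -0.083 and 0.083 m and z of stopper_b in the frame of tray between -0.002 and 0.025 m and value of joint lid below 0.06 rad and linear speed of each of stopper_a, stopper_c, stopper_b below 0.02 m/s); the robot touches nothing.
It fails at once if the weight is pushed more than 30 mm away or tipped over (distance of weight from where it was at the start of the episode above 0.03 m or angle between weight's own z axis and vertical above 0.5 rad).
It fails at once if the jar is pushed more than 30 mm away or tipped over (distance of jar from where it was at the start of the episode above 0.03 m or angle between jar's own z axis and vertical above 0.5 rad).
It fails at once if the beaker is pushed more than 30 mm away or tipped over (distance of beaker from where it was at the start of the episode above 0.03 m or angle between beaker's own z axis and vertical above 0.5 rad).
It fails at once if the bottle is pushed more than 30 mm away or tipped over (distance of bottle from where it was at the start of the episode above 0.03 m or angle between bottle's own z axis and vertical above 0.5 rad).
It also fails if it takes over 72 s, if anything falls off the work surface, if the arm or the gripper's body presses on something with over 40 N, if the wrist force passes 120 N, or if a joint passes its speed limit or range.

### The arm

A 6-joint arm with a two-finger parallel gripper is mounted at the origin on the work surface. World frame = base frame: x ahead of the robot, y to its left, z up, the work surface at z = 0. Lengths are in mm, angles in degrees, forces in N, time in s.
With the tool pointing down it reaches from about 350 to 975 mm from the base axis. Payload 17.4 kg.
Tool frame: the origin (TCP) lies between the finger pads; the fingertips stand 19 mm ahead of it and the grasp point (between the pads) is the TCP; z points along the fingers, y is the line along which they close (so a half turn about z gives the same grasp; the last joint's range is limited). The gripper opens to 85 mm and grips with 20 to 120 N. Pads are 22 mm wide; open, the fingers measure 114 mm over their backs; the gripper's body (76 mm by 85 mm) begins 54 mm behind the grasp point. The pads swing forward as they close: fully open they stand 13 mm farther back than shut.
Start: joints at [-65.42, 6.646, 82.598, -0, 90.757, -2.166], TCP at [303.763, -602.794, 250.303] pointing down, gripper open.
Joint ranges: [-162.19, 162.19], [-47.58, 125.68], [4.15, 143.07], [-65.23, 245.23], [0.69, 171.88], [-170.13, 170.13]. Speed limits (degrees/s): [108.29, 108.29, 127.2, 180, 180, 180].

### API

Orientations are given as [roll, pitch, yaw] about the fixed x, y, z axes, in that order (R = Rz(yaw) Ry(pitch) Rx(roll)).
In Python, from workcell import ctrl gives the robot as it stands.
- The arm moves only by the shell command python3 drive.py 'ROWS' [OPENING] [FORCE]. ROWS is a JSON list of rows, 1 to 12 of them, each of 6 numbers: dx, dy, dz in mm, then a rotation vector rx, ry, rz in degrees; each row is the pose to reach, as a shift and turn from the pose commanded when the command began, along the tool's axes at that moment; what a row does not reach only later rows make up. A row lasts 1/8 s, in which the tool goes at most 62.5 mm and 10.7 degrees, less where a joint would pass 70% of its speed; a pose out of reach is approached as far as the arm can. OPENING is the finger opening in mm, set as the command begins (- or left out keeps the last). The fingers move at their own pace and stop on an object; FORCE is the grip in N (left out, the last holds). Time passes only in rows, so rows that do not move let the fingers close. It prints the time, the measured TCP pose, the force, the opening and the grip force at its end.
- ctrl.sense(): the state, without advancing time (a new reading comes with each control period).
- ctrl.grab_frame(name): name is "scene" or "top" or "wrist"; returns the picture (384x512x3 uint8, blue, green, red); there is no depth.
- ctrl.calibration(name): a dict with "K" (3x3 intrinsics, pixels), "extrinsics" (4x4, takes a point from camera to world coordinates). Camera axes: x right, y up, looking along -z (the intrinsics and any distortion apply to the point x, -y, -z); pixel columns grow to the right and rows downward; lengths in mm; the calibration is good to about 2 mm. A picture is of the moment at which its call begins: read the wrist's pose just before it. calibration takes no time and is no camera call; for the wrist camera it gives the pose at the moment of the call.
- ctrl.job_done(): hands the job in; it is judged then, once.
The state is a dict: "clock": time; "joint_pos": joint angles; "joint_vel": joint speeds; "joint_efforts": joint torques, N m; "ee_pos": TCP position; "eef_rot": TCP orientation; "contact_force": force on the tool from outside, world axes, zero at the start; "wrist_torque": the same for the moment, N m; "width": finger opening in mm; "grip_force": force on a finger pad.
Only numpy, scipy, OpenCV 4.12 (cv2) and the standard library are available. Lean on these libraries where they do the work, as an engineer would, in place of code of your own. Each camera call takes 0.05 s, during which the arm holds its last target. There are 200 camera calls.

## Working session

There is one attempt and no reset: what is moved stays moved. The work goes in short steps, Python scripts to look and compute and a shell command to move; the robot and the scene stay as the last step left them, time stands still between calls to the robot, and variables do not carry over. Pictures are saved under pics/ and viewed, at most 10 in all, crops included, and the job is handed in when it is done.

```bash
ls; mkdir -p pics
python3 - <<'E'
from workcell import ctrl
import cv2,numpy as np
np.set_printoptions(precision=2,suppress=True)
s=ctrl.sense();print(s)
for n in("scene","top"):
    im=ctrl.grab_frame(n);cv2.imwrite(f"pics/{n}0.png",im);cv2.imwrite(f"pics/{n}0b.png",cv2.resize(im,(800,600),interpolation=cv2.INTER_CUBIC))
    c=ctrl.calibration(n);print(n,c)
E
```

```text
drive.py
pics
workcell.py
{'clock': 0.0, 'joint_pos': array([-65.42,   6.68,  82.64,  -0.  ,  90.76,  -2.17]), 'joint_vel': array([-0.01, -0.03,  0.  , -0.13,  0.05, -0.  ]), 'joint_efforts': array([ -0.  , -73.2 , -63.25,  -0.  ,   0.01,  -0.  ]), 'ee_pos': array([ 303.68, -602.63,  249.53]), 'eef_rot': array([-179.93,   -0.  ,   26.74]), 'contact_force': array([-0.36, -0.52, -0.39]), 'wrist_torque': array([ 0.05, -0.02,  0.02]), 'grip_force': 0.0, 'width': 85.48881359632192}
scene {'K': array([[408.3 ,   0.  , 259.96],
       [  0.  , 408.3 , 192.03],
       [  0.  ,   0.  ,   1.  ]]), 'extrinsics': array([[   0.24,   -0.67,    0.7 , 1165.5 ],
       [   0.97,    0.17,   -0.16, -147.06],
       [  -0.01,    0.72,    0.7 ,  727.22],
       [   0.  ,    0.  ,    0.  ,    1.  ]])}
top {'K': array([[449.71,   0.  , 262.09],
       [  0.  , 449.71, 197.43],
       [  0.  ,   0.  ,   1.  ]]), 'extrinsics': array([[  -0.01,    0.99,   -0.14,  393.01],
       [  -1.  ,   -0.01,    0.01,   11.4 ],
       [   0.01,    0.14,    0.99, 1122.54],
       [   0.  ,    0.  ,    0.  ,    1.  ]])}
```

View pics/top0b.png

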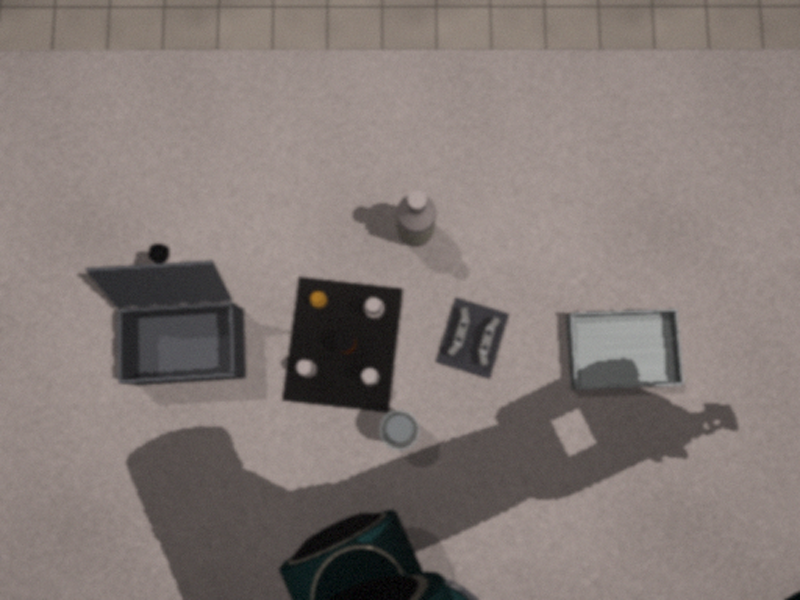

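View pics/scene0b.png

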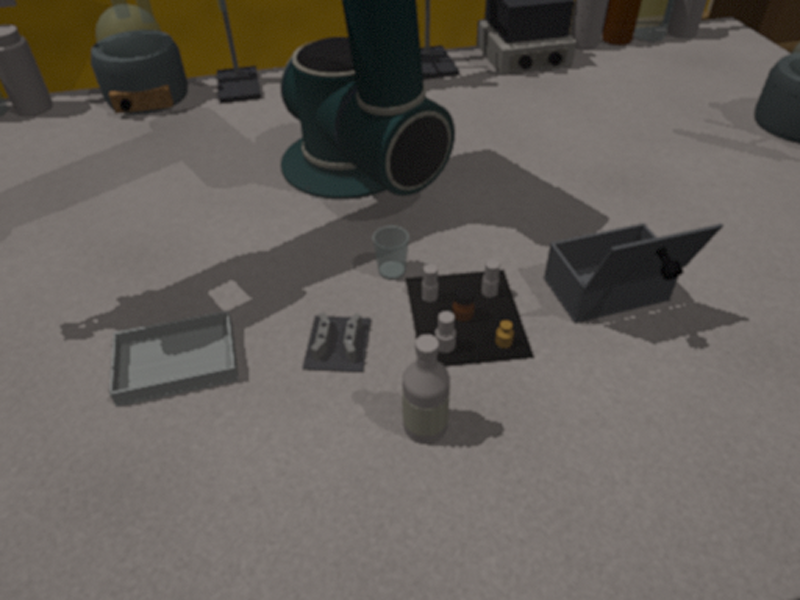

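Top view (800-px scale): stoppers near (373,305), (305,368) and (370,376), the jar near (345,345), the weight at (318,298), the gauge at (472,338), the tray at (625,350), the box at (178,342) and the beaker at (398,428). Next I'll enlarge the mat and gauge area.

```bash
cat > h.py <<'E'
from workcell import ctrl
import cv2,numpy as np
np.set_printoptions(precision=1,suppress=True)
def px2w(cal,u,v,z):
    K,E=cal["K"],cal["extrinsics"]
    d=np.linalg.inv(K)@[u,v,1]; d=E[:3,:3]@(d*[1,-1,-1]); o=E[:3,3]
    return o+d*(z-o[2])/d[2]
def w2px(cal,p):
    K,E=cal["K"],cal["extrinsics"]
    c=E[:3,:3].T@(np.array(p)-E[:3,3]); q=K@(c*[1,-1,-1]); return q[:2]/q[2]
def crop(im,x,y,w,h,s,name):
    cv2.imwrite(name,cv2.resize(im[y:y+h,x:x+w],None,fx=s,fy=s,interpolation=cv2.INTER_CUBIC))
def totool(p):  # world target -> shift along tool axes
    from scipy.spatial.transform import Rotation as R
    s=ctrl.sense(); r=R.from_euler("xyz",s["eef_rot"],degrees=True)
    return r.inv().apply(np.array(p)-s["ee_pos"]),s
E
python3 - <<'E'
from h import *
im=cv2.imread("pics/top0.png");crop(im,178,170,150,125,5,"pics/c1.png")
c=ctrl.calibration("top")
f=.64
for n,u,v,z in [("s1",373,301,62),("s2",305,366,62),("s3",370,374,62),("gauge c",472,337,4),("tray c",625,350,30),("box fl",176,342,80),("boxrim BL",118,382,78),("boxrim TR",232,305,78),("beaker",398,428,70),("bottle",417,198,170),("weight",318,297,38),("gTL",458,298,4),("gTR",508,314,4),("gBR",490,377,4),("gBL",437,362,4)]:
    print(n,px2w(c,u*f,v*f,z))
E
```

```text
s1 [552.4  57.2  62. ]
s2 [454.  159.4  62. ]
s3 [441.4  61.6  62. ]
gauge c [502.1 -98.6   4. ]
tray c [ 477.8 -334.7   30. ]
box fl [489.7 348.6  80. ]
boxrim BL [431.2 432.2  78. ]
boxrim TR [545.  267.7  78. ]
beaker [361.3  19.8  70. ]
bottle [681.6  -8.9 170. ]
weight [562.8 144.   38. ]
gTL [565.3 -77.2   4. ]
gTR [ 538.9 -157.2    4. ]
gBR [ 438.2 -126.     4. ]
gBL [462.5 -42.1   4. ]
```

View pics/c1.png

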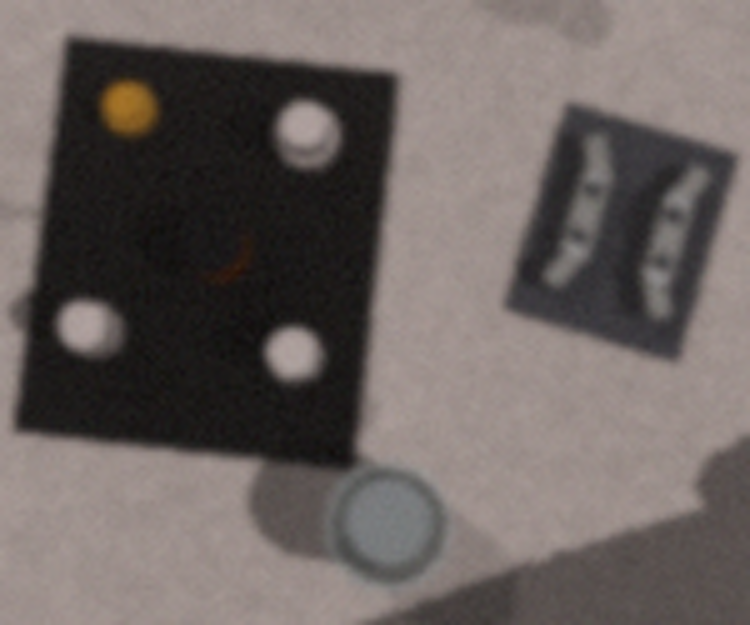

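The crop shows knob tops at (304,128), (86,326) and (294,353). The weight is at (129,106) and the jar at about (210,240), seen only as an orange arc. The gauge plate corners are (567,103), (738,155), (678,360) and (505,307), with the slot centre at about (625,228).

```bash
python3 - <<'E'
from h import *
c=ctrl.calibration("top");im=cv2.imread("pics/top0.png")
P=lambda u,v,z:px2w(c,178+u/5-.4,170+v/5-.4,z)
for n,u,v,z in [("s1",304,128,65),("s2",86,326,65),("s3",294,353,65),("weight",129,106,38),("jar",205,238,55),("slot",625.5,227.5,28),("TL",567,103,4),("TR",738,155,4),("BR",678,360,4),("BL",505,307,4)]:
    print(n,P(u,v,z))
g=np.mean([P(*q,4) for q in [(567,103),(738,155),(678,360),(505,307)]],0)
d=P(567,103,4)-P(505,307,4)+P(738,155,4)-P(678,360,4);print(g,np.degrees(np.arctan2(d[1],d[0])),np.linalg.norm(d)/2)
o,s=totool([480,-30,330]);print(o)
# enhanced jar crop
crop(np.clip(im.astype(float)*5,0,255).astype(np.uint8),178,170,85,80,7,"pics/c2.png")
E
python3 drive.py '[[0,0,-40,0,0,10],[0,0,-80,0,0,20]]' 45 30
```

```text
s1 [545.8  57.8  65. ]
s2 [452.6 159.9  65. ]
s3 [439.3  62.4  65. ]
weight [561.  144.3  38. ]
jar [494.6 105.3  55. ]
slot [501.1 -97.8  28. ]
TL [566.6 -71.9   4. ]
TR [ 539.8 -157.4    4. ]
BR [ 437.4 -125.     4. ]
BL [464.2 -39.5   4. ]
[502.  -98.5   4. ] -17.57161776778858 107.44200358709683
[ 415.1 -432.1  -79.9]
clock: 0.35
ee_pos: [303.7, -602.6, 330.6]
eef_rot: [-179.9, 0.0, 6.4]
contact_force: [-0.6, -0.8, -0.2]
width: 51.5
grip_force: 0.0
```

View pics/c2.png

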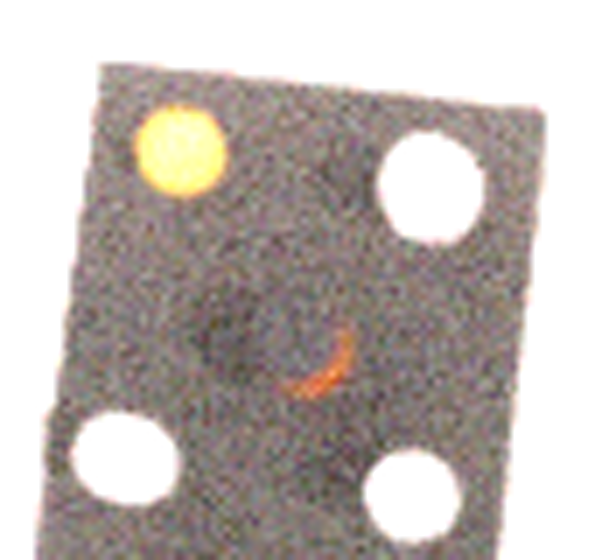

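The boosted crop puts the jar cap circle at about (305,345), roughly world (493,102). That leaves enough clearance. I'll move over the gauge for a wrist view, with the tool's y axis along the slot.

```bash
python3 drive.py '[[23,-52,3,0,0,-6.6],[47,-104,6,0,0,-13],[70,-156,9,0,0,-20],[94,-208,12,0,0,-26],[117,-260,15,0,0,-33],[141,-312,18,0,0,-40],[164,-364,21,0,0,-46],[188,-416,24,0,0,-53],[211,-468,27,0,0,-59.5],[235,-520,30,0,0,-66],[235,-520,30,0,0,-66]]' 45 30
python3 - <<'E'
from h import *
c=ctrl.calibration("wrist");im=ctrl.grab_frame("wrist");cv2.imwrite("pics/w1.png",im);cv2.imwrite("pics/w1b.png",cv2.resize(im,(800,600),interpolation=cv2.INTER_CUBIC))
print(c,ctrl.sense()["ee_pos"],ctrl.sense()["joint_pos"])
import pickle;pickle.dump(c,open("w1.pkl","wb"))
E
```

```text
clock: 1.72
ee_pos: [476.5, -55.7, 299.7]
eef_rot: [-179.9, -0.0, 73.1]
contact_force: [0.4, -0.2, 0.0]
width: 45.5
grip_force: 0.0
{'K': array([[337.5,   0. , 252.4],
       [  0. , 337.5, 199.6],
       [  0. ,   0. ,   1. ]]), 'extrinsics': array([[  1. ,   0.3,   0.1, 496. ],
       [ -0.3,   0.9,   0.2,   7.9],
       [ -0. ,  -0.3,   1. , 421.9],
       [  0. ,   0. ,   0. ,   1. ]])} [476.2 -57.4 299.9] [ -9.9 -18.6 101.4  -0.   97.3   7.2]
```

View pics/w1b.png

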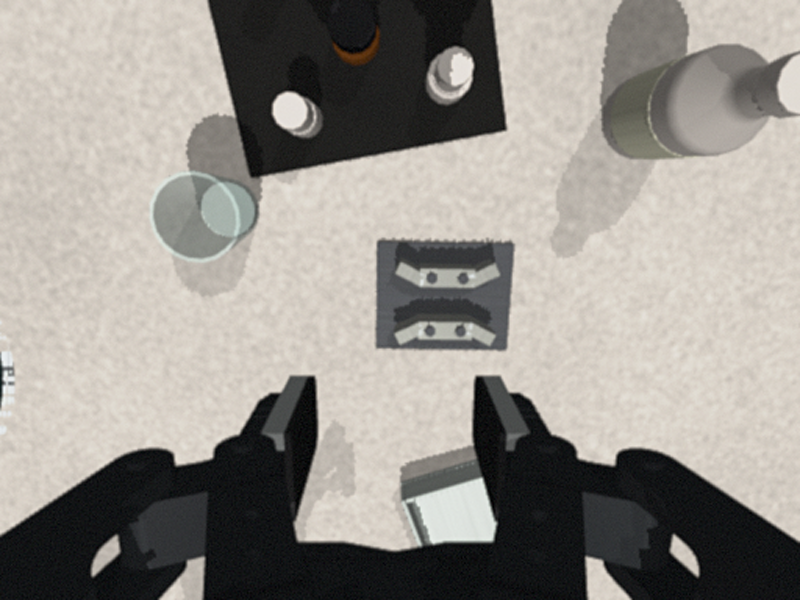

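The wrist view shows the gauge plate corners at (377,240), (514,241), (508,350) and (376,349), and the rail screws at (432,278), (463,279), (430,331) and (461,331). The s3 knob top is at (291,112) and the s1 top at about (457,67).

Run:
```python
from h import *
import pickle;c=pickle.load(open("w1.pkl","rb"));f=.64
P=lambda u,v,z:px2w(c,u*f,v*f,z)
C=[P(*q,4) for q in [(377,240),(514,241),(508,350),(376,349)]]
D=[P(*q,28) for q in [(432,278),(463,279),(430,331),(461,331)]]
print(np.array(C),np.mean(C,0));print(np.array(D),np.mean(D,0))
for a,b in[(C[0],C[1]),(C[3],C[2]),(D[0],D[1]),(D[2],D[3])]:
    d=b-a;print(np.degrees(np.arctan2(d[1],d[0])),np.linalg.norm(d))
print("s3",P(291,112,65),"s1",P(457,67,65),"jar",P(352,22,55))
im=cv2.imread("pics/w1.png");crop(im,225,140,125,95,6,"pics/c3.png")
print(c["extrinsics"][:3,:3],ctrl.calibration("wrist")["extrinsics"][:3,3])
```

```text
[[ 467.1  -39.3    4. ]
 [ 570.7  -71.5    4. ]
 [ 544.6 -158.9    4. ]
 [ 439.2 -126.1    4. ]] [505.4 -99.    4. ]
[[ 500.2  -76.3   28. ]
 [ 522.5  -83.9   28. ]
 [ 487.2 -116.4   28. ]
 [ 510.4 -123.4   28. ]] [ 505.1 -100.    28. ]
-17.248728289443402 108.49656314521832
-17.28387539015676 110.4727721847868
-18.708926495742826 23.609854154293718
-16.826564962380754 24.215520362429704
s3 [443.2  61.   65. ] s1 [551.1  55.9  65. ] jar [496.3 101.4  55. ]
[[ 1.   0.3  0.1]
 [-0.3  0.9  0.2]
 [-0.  -0.3  1. ]] [495.9   6.2 422. ]
```

View pics/c3.png

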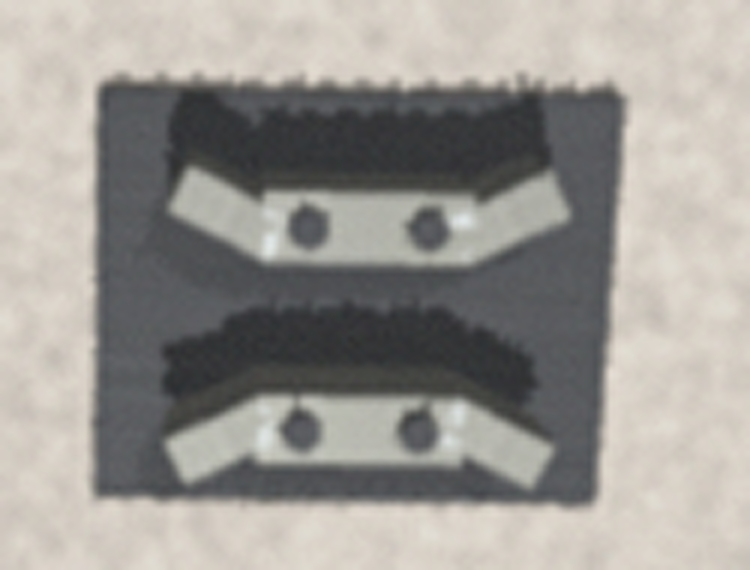

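Enlarged, the slot's straight-section edges on the rail tops are (262,265)–(475,265) and (258,395)–(465,395).

Run:
```python
from h import *
import pickle;c=pickle.load(open("w1.pkl","rb"))
P=lambda u,v,z:px2w(c,225+u/6-.4,140+v/6-.4,z)
A=[P(*q,28) for q in [(262,265),(475,265),(258,395),(465,395)]]
C=[P(*q,4) for q in [(100,84),(623,95),(597,500),(95,495)]]
print(np.array(A),np.mean(A,0),np.mean(C,0))
for X,(i,j) in [(A,(0,1)),(A,(2,3)),(A,(0,2)),(A,(1,3)),(C,(0,1)),(C,(3,2)),(C,(0,3)),(C,(1,2))]:
    d=X[j]-X[i];print(np.degrees(np.arctan2(d[1],d[0])),np.linalg.norm(d))
# consistency: old image vs fresh settled image via shift of the gauge patch
c2=ctrl.calibration("wrist");im=ctrl.grab_frame("wrist");cv2.imwrite("pics/w2.png",im);pickle.dump(c2,open("w2.pkl","wb"))
t=cv2.imread("pics/w1.png")[150:228,235:335];r=cv2.matchTemplate(im,t,cv2.TM_CCOEFF_NORMED);_,m,_,l=cv2.minMaxLoc(r);print(m,l)
p=np.mean(A,0);print(w2px(c,p),w2px(c2,p),ctrl.sense()["ee_pos"],ctrl.sense()["eef_rot"])
```

```text
[[ 488.9  -80.3   28. ]
 [ 529.4  -92.6   28. ]
 [ 480.6 -105.9   28. ]
 [ 520.7 -118.    28. ]] [504.9 -99.2  28. ] [505.  -98.4   4. ]
-16.828724845520803 42.37037086807283
-16.827066437564497 41.89235054084658
-107.8589361471775 26.91229571747503
-108.87612858878778 26.923920824412853
-18.034761569735675 107.96877454763333
-17.427587101305285 109.3142802644654
-108.02516983486079 89.37458108320965
-107.1552031526108 88.22657241130796
0.9869115352630615 (235, 148)
[285.4 194.7] [285.3 193. ] [476.  -58.5 300.1] [-180.     0.    72.8]
```

```bash
cat >> h.py <<'E'
def sil(c,x,y,d,z0=3):
    a=np.linspace(0,2*np.pi,40); m=np.zeros((384,512),np.uint8)
    for r,zs in((d/2,(0,30)),(11.5,(30,62))):
        q=np.array([w2px(c,(x+r*np.cos(t),y+r*np.sin(t),z0+z)) for z in zs for t in a],np.float32)
        cv2.fillConvexPoly(m,np.round(cv2.convexHull(q)*16).astype(np.int32),255,cv2.LINE_AA,4)
    return m/255.
def fit(im,c,x,y,th=60,R=30):
    from scipy.optimize import minimize
    u,v=w2px(c,(x,y,35)).astype(int);s=np.s_[max(v-R,0):v+R,max(u-R,0):u+R]
    g=cv2.GaussianBlur(im,(0,0),.7).min(2).astype(float);g=np.clip((g-th+25)/50,0,1)[s]
    best=[]
    for d in(26,31):
        r=minimize(lambda p:((sil(c,*p,d)[s]-g)**2).sum(),(x,y),method="Nelder-Mead",options=dict(initial_simplex=[(x,y),(x+4,y),(x,y+4)],xatol=.1))
        best.append((r.fun.round(1),d,r.x))
    return best
E
python3 - <<'E'
from h import *
import pickle
c=pickle.load(open("w2.pkl","rb"));im=cv2.imread("pics/w2.png")
print("s3",fit(im,c,443,61));print("s1",fit(im,c,551,56))
c=ctrl.calibration("top");im=cv2.imread("pics/top0.png")
for p in[(442,61),(548,57),(453,160)]:print("top",fit(im,c,*p,th=50,R=14))
E
```

```text
s3 [(np.float64(24.4), 26, array([441.9,  62.7])), (np.float64(152.6), 31, array([441.4,  63.4]))]
s1 [(np.float64(105.8), 26, array([549.2,  56.2])), (np.float64(46.3), 31, array([550.1,  56.8]))]
top [(np.float64(14.7), 26, array([440.4,  64.2])), (np.float64(27.4), 31, array([440.4,  64.1]))]
top [(np.float64(56.5), 26, array([548.1,  57.8])), (np.float64(45.6), 31, array([549.4,  57.8]))]
top [(np.float64(59.7), 26, array([453.7, 163.4])), (np.float64(72.2), 31, array([454. , 163.9]))]
```

```bash
python3 drive.py '[[26,-17,45],[52,-34,90],[78,-50,135],[104,-67,170],[104,-67,170]]' 45 30 || python3 drive.py '[[26,-17,45,0,0,0],[52,-34,90,0,0,0],[78,-50,135,0,0,0],[104,-67,170,0,0,0],[104,-67,170,0,0,0],[104,-67,170,0,0,0]]' 45 30
```

```text
clock: 2.58
ee_pos: [443.4, 59.3, 131.2]
eef_rot: [179.9, -0.0, 72.7]
contact_force: [0.9, 0.2, 0.4]
width: 45.0
grip_force: 0.0Traceback (most recent call last):
  File "drive.py", line 5, in <module>
    connect(sys.argv[1:4])
    ~~~~~~~^^^^^^^^^^^^^^^
ValueError: each row has 6 numbers
```

Run:
```python
from h import *
c=ctrl.calibration("wrist");im=ctrl.grab_frame("wrist");print(fit(im,c,441.9,62.9,R=60))
print(totool([441.9,62.9,53])[0],ctrl.sense()["ee_pos"])
cv2.imwrite("pics/w3.png",cv2.resize(im,(800,600)))
```

```text
[(np.float64(3185.8), 26, array([437.6,  46.3])), (np.float64(3061.8), 31, array([437.6,  46. ]))]
[ 2.9 -2.9 78.6] [443.7  59.3 131.6]
```

View pics/w3.png

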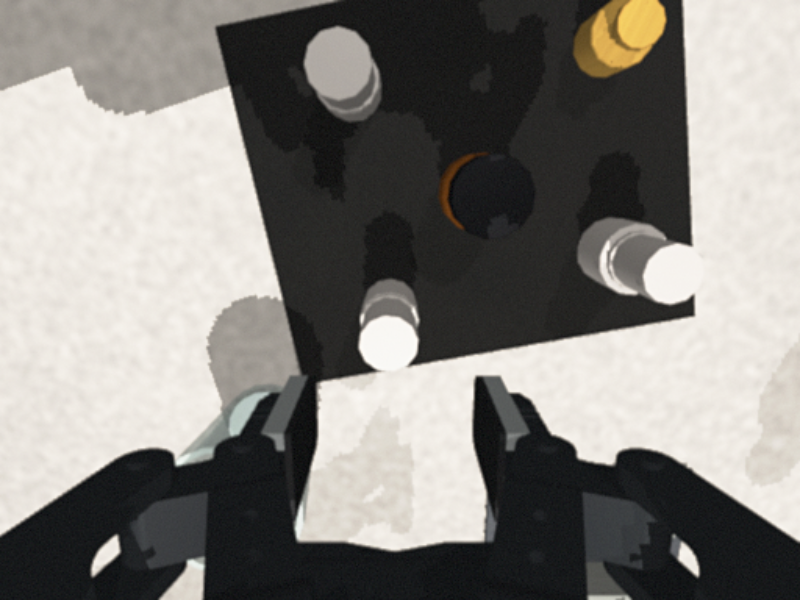

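Directly above s3, its knob top is at (388,343), midway between the fingers (midline about 396). s2's knob top is at (339,63) and s1's at (672,273).

Run:
```python
from h import *
c=ctrl.calibration("wrist");f=.64
for q in[(388,343),(339,63),(672,273)]:print(px2w(c,q[0]*f-.3,q[1]*f-.3,65))
im=ctrl.grab_frame("wrist");print(fit(im,c,454,160,R=34))
p=px2w(c,388*f-.3,343*f-.3,65);print(totool([p[0],p[1],53])[0],ctrl.sense()["ee_pos"])
```

```text
[442.6  63.5  65. ]
[456.4 160.7  65. ]
[549.3  58.3  65. ]
[(np.float64(78.3), 26, array([455.7, 160.7])), (np.float64(385.9), 31, array([456.2, 164.2]))]
[ 3.6 -2.4 78.6] [443.7  59.3 131.6]
```

```bash
python3 drive.py '[[3.3,-2.4,30,0,0,0],[3.3,-2.4,60,0,0,0],[3.3,-2.4,78,0,0,0],[3.3,-2.4,78,0,0,0]]' 45 40 && python3 drive.py '[[0,0,0,0,0,0],[0,0,0,0,0,0],[0,0,0,0,0,0],[0,0,0,0,0,0]]' 15 40
```

```text
clock: 3.18
ee_pos: [441.5, 63.8, 51.9]
eef_rot: [-179.9, 0.0, 72.7]
contact_force: [0.9, 0.3, 0.6]
width: 44.9
grip_force: 0.0
clock: 3.68
ee_pos: [442.4, 64.3, 53.7]
eef_rot: [179.9, -0.0, 72.8]
contact_force: [-0.2, -1.6, 6.8]
width: 22.1
grip_force: 39.1
```

```bash
python3 drive.py '[[0,0,-25,0,0,0],[-10,5,-45,0,0,0],[-50,23,-45,0,0,0],[-100,46,-45,0,0,0],[-137,63,-45,0,0,0],[-137,63,-45,0,0,0],[-137,63,-45,0,0,0]]'
python3 - <<'E'
from h import *
print(totool([462.1,-85.3,55.5])[0],ctrl.sense()["ee_pos"])
E
```

```text
clock: 4.55
ee_pos: [461.2, -85.0, 97.6]
eef_rot: [180.0, -0.0, 72.7]
contact_force: [-0.8, 0.0, 0.1]
width: 21.7
grip_force: 39.2
[-0.   1.  42.1] [461.2 -85.   97.6]
```

```bash
python3 drive.py '[[0,0,25,0,0,0],[0,0,41,0,0,0],[0,0,41,0,0,0],[0,0,41,0,0,0]]'
python3 - <<'E'
from h import *
im=ctrl.grab_frame("wrist");cv2.imwrite("pics/w4.png",cv2.resize(im,(800,600)))
E
```

```text
clock: 5.05
ee_pos: [461.3, -84.9, 56.7]
eef_rot: [180.0, -0.0, 72.8]
contact_force: [-0.7, -0.6, 1.1]
width: 21.8
grip_force: 40.1
```

View pics/w4.png

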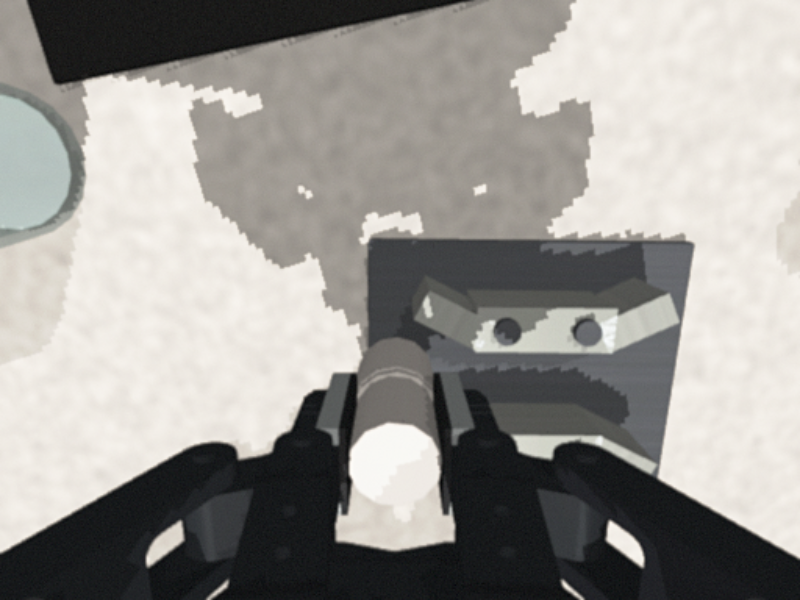

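The knob is held upright with its top at (395,464). The upper rail's inner top edge lies on row 352 and the lower one's on row 433, so I can check the lateral alignment.

Run:
```python
from h import *
c=ctrl.calibration("wrist");f=.64;P=lambda u,v,z:px2w(c,u*f-.2,v*f-.2,z)
a=np.radians(-17.4);n=np.array([-np.sin(a),np.cos(a),0]);e=np.array([np.cos(a),np.sin(a),0])
g=np.array([505,-98.8,0])
for nm,q in[("knob",(395,464,68)),("railU",(473,352,28)),("railU2",(612,353,28)),("railL",(516,433,28)),("railL2",(600,434,28)),("dot",(507,331,28)),("dot",(587,332,28)),("tcp",None)]:
    p=P(*q) if q else ctrl.sense()["ee_pos"]
    print(nm,p,"along",(p-g)@e,"lat",(p-g)@n)
```

```text
knob [461.5 -85.6  68. ] along -45.491633519629914 lat -0.467801400944658
railU [488.2 -79.4  28. ] along -21.871131957251606 lat 13.51658688962206
railU2 [528.3 -92.1  28. ] along 20.272534806406682 lat 13.350938325928672
railL [ 494.2 -109.6   28. ] along -7.116229995287338 lat -13.50771235034531
railL2 [ 519.5 -117.8   28. ] along 19.493460221920543 lat -13.764362355225973
dot [499.6 -75.9  28. ] along -11.969259675118348 lat 20.20324049573577
dot [522.5 -83.3  28. ] along 12.034026810740167 lat 19.979031278262127
tcp [461.4 -85.1  56.9] along -45.74686639369746 lat 0.06789736924583019
```

```bash
python3 drive.py '[[0,12,0,0,0,0],[0,20,0,0,0,0],[0,26,0,0,0,0],[0,26,0,0,0,0]]' && python3 drive.py '[[0,10,0,0,0,0],[0,20,0,0,0,0],[0,30,0,0,0,0],[0,40,0,0,0,0],[0,40,0,0,0,0]]' && python3 drive.py '[[0,12,0,0,0,0],[0,26,0,0,0,0],[0,26,0,0,0,0]]'
```

```text
clock: 5.6
ee_pos: [486.2, -93.1, 56.1]
eef_rot: [-180.0, -0.0, 72.7]
contact_force: [-0.1, -0.3, 0.3]
width: 22.1
grip_force: 40.1
clock: 6.22
ee_pos: [524.7, -105.0, 56.1]
eef_rot: [-180.0, 0.0, 72.7]
contact_force: [0.3, 0.4, -0.8]
width: 21.9
grip_force: 40.1
clock: 6.6
ee_pos: [549.9, -112.8, 56.2]
eef_rot: [-180.0, -0.0, 72.7]
contact_force: [-0.4, -0.0, -1.3]
width: 21.5
grip_force: 40.1
```

It slid right through with no resistance. I'll carry it to the box.

```bash
python3 drive.py '[[0,0,-40,0,0,0],[20,-15,-90,0,0,0],[62,-48,-95,0,0,0],[104,-81,-95,0,0,0],[146,-114,-95,0,0,0],[198,-130,-95,0,0,0],[250,-147,-95,0,0,0],[301,-163,-95,0,0,0],[353,-180,-95,0,0,0],[404,-197,-95,0,0,0],[455,-213,-95,0,0,0],[455,-213,-95,0,0,0]]'
python3 - <<'E'
from h import *
im=ctrl.grab_frame("wrist");cv2.imwrite("pics/w5.png",cv2.resize(im,(800,600)))
E
```

```text
clock: 8.1
ee_pos: [479.8, 387.8, 150.7]
eef_rot: [-180.0, 0.0, 72.9]
contact_force: [0.4, -0.6, -1.2]
width: 21.7
grip_force: 40.1
```

View pics/w5.png

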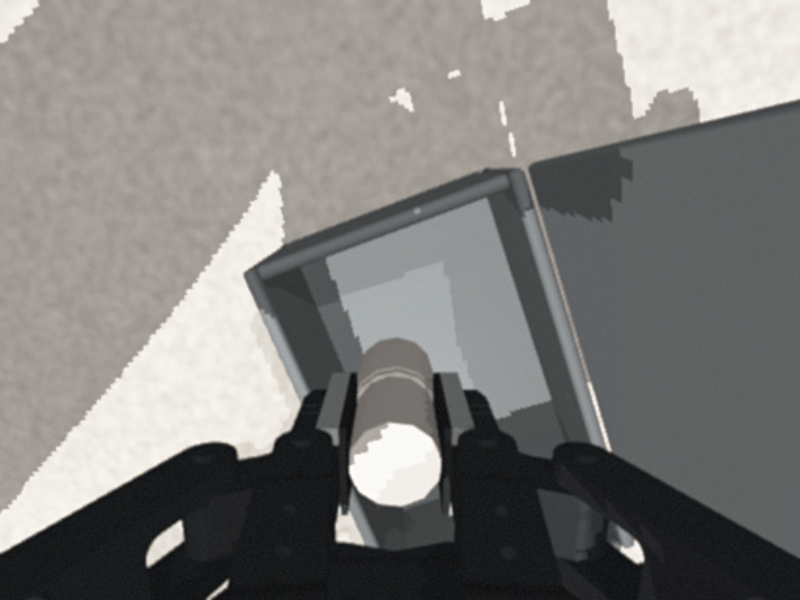

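Held over the box, the rim's outer corners at the +y end are (248,272) and (524,170). One view is left.

Run:
```python
from h import *
c=ctrl.calibration("wrist");f=.64;P=lambda u,v,z:px2w(c,u*f-.2,v*f-.2,z)
A=P(248,272,78);B=P(524,170,78);d=B-A;print(A,B,np.linalg.norm(d),np.degrees(np.arctan2(d[1],d[0])))
e=d/np.linalg.norm(d);n=np.array([e[1],-e[0],0]);ctr=(A+B)/2+86*n;print("box centre",ctr)
p=ctr-40*n-8*e+[0,0,58-78] if n[1]<0 else 0;q=ctr+38*n-8*e;print("drop1",p,"drop2",q,totool(p)[0],ctrl.sense()["ee_pos"])
```

```text
[436.3 430.6  78. ] [543.7 436.2  78. ] 107.63773643043442 2.9910192453814544
box centre [494.5 347.5  78. ]
drop1 [484.4 387.   58. ] drop2 [488.5 309.1  78. ] [ 2.2  4.1 92.7] [480.  386.2 150.7]
```

```bash
python3 drive.py '[[2,4,40,0,0,0],[2,4,80,0,0,0],[2,4,92,0,0,0],[2,4,92,0,0,0]]' && python3 drive.py '[[0,0,0,0,0,0],[0,0,0,0,0,0],[0,0,0,0,0,0]]' 40 40 && python3 drive.py '[[0,0,-40,0,0,0],[0,0,-85,0,0,0],[-45,8,-90,0,0,0],[-100,18,-90,0,0,0],[-155,28,-90,0,0,0],[-205,37,-90,0,0,0],[-224,40,-80,0,0,0],[-224,40,-80,0,0,0]]'
python3 - <<'E'
from h import *
c=ctrl.calibration("wrist");im=ctrl.grab_frame("wrist");cv2.imwrite("pics/w6.png",im)
print(totool([456.2,160.8,53.5])[0],ctrl.sense()["ee_pos"])
# knob top: brightest blob near its projection
u,v=w2px(c,(456.2,160.8,65)).astype(int);g=cv2.GaussianBlur(im.min(2),(0,0),1)[v-26:v+26,u-26:u+26]
print(u,v);print(g[::4,::4])
E
```

```text
clock: 8.65
ee_pos: [485.1, 385.3, 59.6]
eef_rot: [-180.0, 0.0, 72.7]
contact_force: [-0.2, 0.1, 0.4]
width: 21.9
grip_force: 40.1
clock: 9.02
ee_pos: [485.2, 386.0, 60.1]
eef_rot: [180.0, -0.0, 72.7]
contact_force: [0.7, -0.6, -0.1]
width: 39.9
grip_force: 0.0
clock: 10.02
ee_pos: [456.5, 159.5, 138.8]
eef_rot: [-180.0, 0.0, 72.7]
contact_force: [-0.3, 0.1, 0.4]
width: 39.7
grip_force: 0.0
[ 0.2 -0.7 85.7] [456.8 160.4 139.2]
250 219
[[ 39  39  39  98 132 110 106 106 112 129 118  55  38]
 [ 39  38  41 161 104 105 106 107 106 106 129  76  36]
 [ 38  38  73 129 104 116 146 154 117 107 115 152  38]
 [ 38  36 104 115 194 240 242 242 240 211 108 145  37]
 [ 36  34  54 209 242 242 242 242 242 243 212  95  38]
 [ 38  32  81 243 242 243 243 243 242 243 243 111  39]
 [ 37  33 144 243 243 243 243 243 243 243 243 173  37]
 [ 33  33 125 244 243 243 243 244 243 243 244 166  36]
 [ 33  33  62 243 244 244 244 243 244 244 245  84  37]
 [ 32  33  33 165 245 244 244 244 244 245 184  40  38]
 [ 33  32  33  34 157 232 245 244 237 168  40  37  38]
 [ 32  33  33  34  33  40  72  73  45  38  37  37  39]
 [ 34  33  33  33  33  38  37  38  37  37  38  36  38]]
```

The bright knob top is within about 1 px of its predicted position, so I'll grasp s2.

```bash
python3 drive.py '[[-0.5,-0.5,40,0,0,0],[-0.5,-0.5,75,0,0,0],[-0.5,-0.5,85.5,0,0,0],[-0.5,-0.5,85.5,0,0,0]]' && python3 drive.py '[[0,0,0,0,0,0],[0,0,0,0,0,0],[0,0,0,0,0,0],[0,0,0,0,0,0]]' 15 40
python3 - <<'E'
from h import *
print(totool([462.1,-85.3,56])[0],ctrl.sense()["ee_pos"])
E
```

```text
clock: 10.58
ee_pos: [456.2, 160.5, 54.0]
eef_rot: [-180.0, 0.0, 72.8]
contact_force: [0.1, 0.6, 0.7]
width: 39.6
grip_force: 0.0
clock: 11.08
ee_pos: [456.8, 160.1, 55.3]
eef_rot: [179.9, -0.1, 72.7]
contact_force: [-0.7, 2.4, 7.1]
width: 21.9
grip_force: 39.4
[-232.8   77.9   -1. ] [456.8 160.1  55.3]
```

```bash
python3 drive.py '[[0,0,-35,0,0,0],[0,0,-75,0,0,0],[-50,17,-75,0,0,0],[-105,35,-75,0,0,0],[-160,54,-75,0,0,0],[-210,71,-70,0,0,0],[-232.5,78,-45,0,0,0],[-232.5,78,-45,0,0,0],[-232.5,78,-45,0,0,0]]'
python3 - <<'E'
from h import *
print(totool([462.1,-85.3,56])[0],ctrl.sense()["ee_pos"])
im=ctrl.grab_frame("wrist");cv2.imwrite("pics/w7.png",im)
g=cv2.GaussianBlur(im.min(2),(0,0),1);print(g[280:324:4,216:292:4])
E
```

```text
clock: 12.2
ee_pos: [461.9, -85.2, 99.6]
eef_rot: [180.0, -0.0, 72.7]
contact_force: [-0.5, 0.4, -0.8]
width: 21.5
grip_force: 39.3
[-0.1  0.2 43.6] [461.9 -85.2  99.6]
[[ 90  26  59 231 234 235 235 235 235 235 235 235 235 235 235 223 117  20
   51]
 [ 71  27 115 235 235 235 235 235 235 235 235 235 235 235 234 228 154  22
   42]
 [ 22  28 132 234 235 235 235 235 236 236 236 235 235 223 218 217 136  22
   22]
 [ 24  28 178 235 235 235 235 236 236 236 236 236 234 219 217 217 168  21
   22]
 [ 19  29 119 236 235 235 235 236 236 232 225 220 218 218 218 217 169  21
   21]
 [ 19  42  50 234 235 235 235 236 236 224 219 218 218 218 218 217  97  21
   20]
 [ 21  47  38 218 235 235 235 235 225 219 219 218 218 217 217 212  82  32
   21]
 [ 24  55  57 189 217 235 235 234 221 219 218 218 217 218 210 209 121  39
   20]
 [ 21  54  94 192 193 212 234 219 218 218 218 218 216 204 190 211 166  40
   22]
 [ 20  53 121 191 193 198 215 216 204 208 198 194 192 193 199 222 189  42
   29]
 [ 27  55 150 189 186 198 213 214 198 186 180 183 192 195 193 212 209  45
   38]]
```

```bash
python3 drive.py '[[0,0,25,0,0,0],[0,0,43,0,0,0],[0,0,43,0,0,0]]' && python3 drive.py '[[0,12,0,0,0,0],[0,20,0,0,0,0],[0,26,0,0,0,0],[0,26,0,0,0,0]]' && python3 drive.py '[[0,10,0,0,0,0],[0,20,0,0,0,0],[0,30,0,0,0,0],[0,40,0,0,0,0],[0,40,0,0,0,0]]' && python3 drive.py '[[0,12,0,0,0,0],[0,26,0,0,0,0],[0,26,0,0,0,0]]'
```

```text
clock: 12.62
ee_pos: [461.6, -84.8, 55.3]
eef_rot: [-180.0, -0.0, 72.8]
contact_force: [0.6, -0.0, -0.4]
width: 21.6
grip_force: 41.6
clock: 13.12
ee_pos: [486.8, -93.2, 55.7]
eef_rot: [-180.0, -0.0, 72.7]
contact_force: [0.2, 0.3, -0.4]
width: 22.0
grip_force: 41.6
clock: 13.75
ee_pos: [525.2, -105.2, 55.7]
eef_rot: [-180.0, -0.0, 72.7]
contact_force: [0.6, 0.7, -1.0]
width: 21.5
grip_force: 41.6
clock: 14.12
ee_pos: [550.4, -113.0, 55.8]
eef_rot: [180.0, 0.0, 72.7]
contact_force: [0.4, -0.2, -0.8]
width: 21.8
grip_force: 41.6
```

The second one passed as well. On to the box.

```bash
python3 drive.py '[[0,0,-40,0,0,0],[20,-15,-90,0,0,0],[62,-48,-95,0,0,0],[104,-81,-95,0,0,0],[146,-114,-95,0,0,0],[198,-130,-95,0,0,0],[250,-147,-95,0,0,0],[301,-163,-95,0,0,0],[353,-178,-95,0,0,0],[387,-188,-95,0,0,0],[387,-188,-95,0,0,0],[387,-188,-95,0,0,0]]' && python3 drive.py '[[0,0,40,0,0,0],[0,0,80,0,0,0],[0,0,92,0,0,0],[0,0,92,0,0,0]]' && python3 drive.py '[[0,0,0,0,0,0],[0,0,0,0,0,0],[0,0,0,0,0,0]]' 40 40
python3 - <<'E'
from h import *
print(totool([550,57.5,53.5])[0])
E
```

```text
clock: 15.62
ee_pos: [484.6, 312.3, 150.6]
eef_rot: [-180.0, 0.0, 72.8]
contact_force: [0.7, -0.3, -1.4]
width: 21.6
grip_force: 41.6
clock: 16.12
ee_pos: [485.0, 312.1, 59.3]
eef_rot: [-180.0, 0.0, 72.7]
contact_force: [-0.3, 1.0, -0.0]
width: 22.1
grip_force: 41.7
clock: 16.5
ee_pos: [484.9, 312.7, 59.5]
eef_rot: [180.0, -0.0, 72.7]
contact_force: [0.7, 0.8, -0.2]
width: 40.0
grip_force: 0.0
[-224.5  137.8    5.9]
```

```bash
python3 drive.py '[[0,0,-40,0,0,0],[0,0,-85,0,0,0],[-45,15,-90,0,0,0],[-90,40,-90,0,0,0],[-135,75,-90,0,0,0],[-180,105,-90,0,0,0],[-224.5,138,-80,0,0,0],[-224.5,138,-80,0,0,0],[-224.5,138,-80,0,0,0]]'
python3 - <<'E'
from h import *
c=ctrl.calibration("wrist");im=ctrl.grab_frame("wrist");cv2.imwrite("pics/w8.png",im)
print(totool([550,57.5,53.5])[0],ctrl.sense()["ee_pos"])
u,v=w2px(c,(550,57.5,65)).astype(int);g=cv2.GaussianBlur(im.min(2),(0,0),1)[v-28:v+28,u-28:u+28]
print(u,v);print(g[::4,::4])
E
```

```text
clock: 17.62
ee_pos: [549.9, 57.5, 139.0]
eef_rot: [-180.0, -0.0, 72.7]
contact_force: [0.4, 1.0, 0.8]
width: 40.0
grip_force: 0.0
[-0.5  0.3 85.6] [549.8  58.  139.1]
252 221
[[ 39  39  45 129 155 136 127 116 125 133 150 179  73  39]
 [ 40  39  80 192 141 108 107 108 109 109 127 224 149  38]
 [ 38  36 152 218 111 107 108 111 109 108 107 210 224  40]
 [ 39  35 203 214 104 164 218 239 227 194 113 158 238  43]
 [ 39  33 161 176 189 245 244 244 244 244 228 139 237  45]
 [ 37  33 104 199 245 244 245 245 245 244 245 220 173  38]
 [ 39  34  36 214 245 245 245 245 245 245 245 242  75  39]
 [ 37  35  39 236 245 245 245 245 245 245 245 246  76  40]
 [ 35  35  33 195 246 246 246 246 246 245 245 240  46  38]
 [ 34  35  34 100 246 246 246 246 246 246 246 180  39  39]
 [ 35  35  34  33 125 245 246 246 247 247 188  42  38  38]
 [ 34  35  34  35  33  73 149 200 167  89  41  38  38  38]
 [ 34  34  34  35  34  34  38  38  37  42  57  83 122 170]
 [ 35  33  33  36  47  79 113 153 195 221 232 233 232 228]]
```

Centred again. I'll grasp s1.

```bash
python3 drive.py '[[-0.3,0,40,0,0,0],[-0.3,0,75,0,0,0],[-0.3,0,85.5,0,0,0],[-0.3,0,85.5,0,0,0]]' && python3 drive.py '[[0,0,0,0,0,0],[0,0,0,0,0,0],[0,0,0,0,0,0],[0,0,0,0,0,0]]' 15 40
python3 - <<'E'
from h import *
print(totool([461,-85,56])[0],ctrl.sense()["ee_pos"])
E
```

```text
clock: 18.18
ee_pos: [549.8, 57.8, 53.7]
eef_rot: [-180.0, 0.0, 72.8]
contact_force: [-0.2, -1.1, 1.4]
width: 40.0
grip_force: 0.0
clock: 18.68
ee_pos: [550.6, 57.3, 55.0]
eef_rot: [179.9, -0.1, 72.7]
contact_force: [-0.2, 1.5, 8.5]
width: 21.6
grip_force: 39.4
[-162.4  -43.4   -1.3] [550.6  57.3  55. ]
```

```bash
python3 drive.py '[[0,0,-35,0,0,0],[0,0,-55,0,0,0],[-45,-12,-55,0,0,0],[-95,-25,-55,0,0,0],[-140,-38,-50,0,0,0],[-162.5,-43.5,-40,0,0,0],[-162.5,-43.5,-10,0,0,0],[-162.5,-43.5,-1.5,0,0,0],[-162.5,-43.5,-1.5,0,0,0]]' && python3 drive.py '[[0,6,0,0,0,0],[0,11,0,0,0,0],[0,15,0,0,0,0],[0,15,0,0,0,0]]' && python3 drive.py '[[0,2,0,0,0,0],[0,4,0,0,0,0],[0,5,0,0,0,0],[0,5,0,0,0,0]]'
```

```text
clock: 19.8
ee_pos: [460.3, -85.2, 55.2]
eef_rot: [-180.0, -0.0, 72.8]
contact_force: [-0.2, 0.4, 0.7]
width: 21.7
grip_force: 41.8
clock: 20.3
ee_pos: [474.7, -89.7, 54.8]
eef_rot: [-180.0, 0.0, 72.7]
contact_force: [-0.5, 0.5, -1.4]
width: 21.7
grip_force: 41.8
clock: 20.8
ee_pos: [479.0, -90.9, 54.6]
eef_rot: [-180.0, -0.0, 72.7]
contact_force: [-2.9, 4.9, 0.5]
width: 21.8
grip_force: 41.7
```

```bash
python3 drive.py '[[0,1,0,0,0,0],[0,2,0,0,0,0],[0,3,0,0,0,0],[0,3,0,0,0,0]]'
```

```text
clock: 21.3
ee_pos: [480.3, -91.2, 54.5]
eef_rot: [-179.7, -0.0, 72.7]
contact_force: [-20.5, 10.6, 14.9]
width: 21.6
grip_force: 45.0
```

It jams, with about 23 N at x ≈ -26 mm, exactly where a 31 mm plug must stop. I'll back off and take it to the tray.

```bash
python3 drive.py '[[0,-10,0,0,0,0],[0,-20,-10,0,0,0],[0,-20,-60,0,0,0],[-40,0,-65,0,0,0],[-90,20,-65,0,0,0],[-140,40,-65,0,0,0],[-190,57,-65,0,0,0],[-224,67,-65,0,0,0],[-224,67,-30,0,0,0],[-224,67,-2,0,0,0],[-224,67,-2,0,0,0]]'
python3 - <<'E'
from h import *
print(ctrl.sense()["contact_force"]);im=ctrl.grab_frame("top");crop(im,60,140,400,160,2,"pics/t9.png")
E
```

```text
clock: 22.68
ee_pos: [478.9, -325.6, 56.2]
eef_rot: [-179.9, -0.0, 72.7]
contact_force: [-0.6, 0.7, 0.2]
width: 22.0
grip_force: 42.6
[-0.6  0.7  0.2]
```

View pics/t9.png

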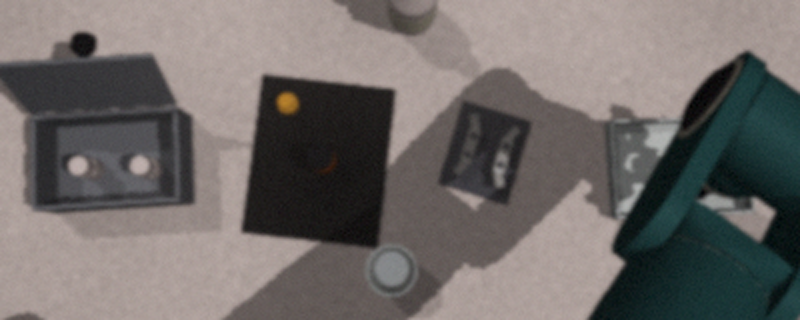

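Both fitting stoppers stand in the box at (78,165) and (140,163), and the jar and weight are undisturbed. I'll release the third in the tray and go behind the lid.

```bash
python3 drive.py '[[0,0,1,0,0,0],[0,0,1,0,0,0],[0,0,1,0,0,0],[0,0,1,0,0,0]]' 40 40 && python3 drive.py '[[0,0,-45,0,0,0],[0,0,-95,0,0,0],[0,0,-145,0,0,0],[0,0,-185,0,0,0],[50,-3,-185,0,0,0],[100,-7,-185,0,0,0],[150,-10,-185,0,0,0],[200,-14,-185,0,0,0],[250,-17,-185,0,0,0],[300,-20,-185,0,0,0],[350,-24,-185,0,0,0],[350,-24,-185,0,0,0]]' && python3 drive.py '[[50,-3,0,0,0,0],[100,-7,0,0,0,0],[150,-10,0,0,0,0],[200,-14,0,0,0,0],[250,-17,0,0,0,0],[302,-20,0,0,0,0],[302,-20,0,0,0,0],[302,-20,0,0,0,0]]' 0 40
python3 - <<'E'
from h import *
im=ctrl.grab_frame("top");cv2.imwrite("pics/t10.png",im);c=ctrl.calibration("top")
for z in(140,180):print("knob",px2w(c,60+83/2,140+43/2,z),"lid top corners",px2w(c,60+2/2,140+65/2,z),px2w(c,60+153/2,140+56/2,z))
g=cv2.cvtColor(im,cv2.COLOR_BGR2GRAY)
u,v=w2px(c,(478.9,-325.6,66)).astype(int);print("tray",u,v);print(im.min(2)[v-16:v+17:4,u-24:u+25:4])
print(totool([630,310,184])[0])
E
```

```text
clock: 23.22
ee_pos: [479.7, -325.9, 56.1]
eef_rot: [180.0, 0.0, 72.7]
contact_force: [-0.3, 0.5, 0.4]
width: 39.9
grip_force: 0.0
clock: 24.72
ee_pos: [560.7, 18.2, 240.7]
eef_rot: [-180.0, -0.0, 72.9]
contact_force: [0.5, -0.7, -0.2]
width: 40.2
grip_force: 0.0
clock: 25.72
ee_pos: [631.1, 309.0, 240.6]
eef_rot: [-180.0, 0.0, 72.7]
contact_force: [-0.2, -0.5, -0.1]
width: -0.5
grip_force: 0.0
knob [612.3 358.9 140. ] lid top corners [587.8 447.3 140. ] [597.2 280.8 140. ]
knob [603.4 344.8 180. ] lid top corners [579.9 429.5 180. ] [588.9 269.8 180. ]
tray 400 222
[[156 155 161 159 166 172 172 169 174 173 169 170 110]
 [166 171 171 176 170 171 171 172 171 174 173 176 110]
 [168 171 166 170 168 171 170 171 169 169 172 174 112]
 [164 101 118 122 146 143 172 170 172 173 172 169 142]
 [138  92  89  76  73  94 170 171 173 170 170 172 150]
 [169 128  91  65  77  66 159 172 172 172 172 173 162]
 [172 169 162 150  87 129 145 152 169 173 171 173 162]
 [170 169 173 172 175 152 152 151 155 175 176 176 166]
 [169 170 171 171 170 171 167 151 160 174 176 176 165]]
[ 1.  -1.5 56.8]
```

```bash
python3 drive.py '[[0,0,30,0,0,0],[0,0,57,0,0,0],[0,0,57,0,0,0]]' 0 && python3 drive.py '[[-5,-15,0,0,0,0],[-10,-31,0,0,0,0],[-13,-43,0,0,0,0],[-16,-52,0,0,0,0],[-19,-62,0,0,0,0],[-22,-72,0,0,0,0],[-25,-81,0,0,0,0],[-28,-90,0,0,0,0],[-28,-90,0,0,0,0],[-28,-90,0,0,0,0]]' 0
python3 - <<'E'
from h import *
c=ctrl.calibration("top")
im=ctrl.grab_frame("top");cv2.imwrite("pics/t11.png",im)
def blk(im):
    m=(cv2.GaussianBlur(im,(0,0),1).max(2)<28).astype(np.uint8);n,_,st,ce=cv2.connectedComponentsWithStats(m[120:260,50:170]);return [(s[4],(q+[50,120]).round(1)) for s,q in zip(st,ce)][1:]
print(blk(im));print(blk(cv2.imread("pics/t10.png")))
print(w2px(c,(493,348,100)),w2px(c,(493,348,84)))
E
```

```text
clock: 26.15
ee_pos: [630.4, 308.2, 182.1]
eef_rot: [-179.9, 0.1, 72.7]
contact_force: [-0.4, -0.3, -0.2]
width: 0.0
grip_force: 0.0
clock: 27.4
ee_pos: [536.9, 309.8, 183.9]
eef_rot: [180.0, -0.0, 72.7]
contact_force: [0.8, -0.4, 0.1]
width: -0.1
grip_force: 0.0
[(np.int32(291), array([102.7, 145.3])), (np.int32(65), array([113.2, 179.5])), (np.int32(133), array([ 90.7, 190.8])), (np.int32(4), array([118.5, 192.5])), (np.int32(72), array([124.5, 204.3])), (np.int32(324), array([ 91.4, 213.1])), (np.int32(319), array([ 54.5, 227.6])), (np.int32(63), array([134.3, 221.1])), (np.int32(2), array([142. , 230.5])), (np.int32(3), array([141.3, 234.3])), (np.int32(3), array([ 50.3, 258.7]))]
[(np.int32(341), array([ 72.5, 127.3])), (np.int32(23), array([109. , 121.9])), (np.int32(8), array([112.2, 130.8])), (np.int32(2), array([115.5, 135. ])), (np.int32(158), array([ 87.8, 144.1]))]
[110.1 216.6] [112.4 217.3]
```

```bash
python3 drive.py '[[0,0,-40,0,0,0],[-40,12,-60,0,0,0],[-90,28,-60,0,0,0],[-140,43,-60,0,0,0],[-190,60,-60,0,0,0],[-240,75,-60,0,0,0],[-290,90,-60,0,0,0],[-340,105,-60,0,0,0],[-340,105,-60,0,0,0]]'
python3 - <<'E'
from h import *
from scipy.spatial.transform import Rotation as R
for n in("top","scene"):
    c=ctrl.calibration(n);im=ctrl.grab_frame(n);cv2.imwrite(f"pics/{n}12.png",im)
    r=R.from_euler("z",3,degrees=True)
    for ang in(0,.1,.3):
        # outer edge free corners of lid + face centre
        pts=[np.array([493,348,0])+r.apply([56-112*np.cos(ang),s*86,0])+[0,0,84+112*np.sin(ang)] for s in(-1,1)]
        print(n,ang,[w2px(c,p) for p in pts])
    m=(cv2.GaussianBlur(im,(0,0),.7).max(2)<35).astype(np.uint8);u,v=w2px(c,(480,348,95)).astype(int)
    k,_,st,ce=cv2.connectedComponentsWithStats(m[v-50:v+50,u-60:u+60]);print([(s[4],q+[u-60,v-50]) for s,q in zip(st,ce)][1:])
    print(im.min(2)[v-40:v+44:6,u-54:u+55:6])
E
```

```text
clock: 28.58
ee_pos: [536.1, -49.0, 243.8]
eef_rot: [180.0, 0.0, 72.5]
contact_force: [0.2, 0.3, 0.8]
width: -0.2
grip_force: 0.0
top 0 [array([150.3, 239.4]), array([ 75. , 243.8])]
top 0.1 [array([149.1, 238.9]), array([ 73.1, 243.4])]
top 0.3 [array([146.7, 236.5]), array([ 69., 241.])]
[(np.int32(24), array([151.8, 216.9])), (np.int32(85), array([106.1, 228.4])), (np.int32(1), array([153., 225.])), (np.int32(16), array([152.3, 230.4])), (np.int32(5), array([152.8, 236.6]))]
[[166 160 167 165 162 167 163 164 165 166 167 162 166 139  98 101  95  95
   96]
 [163 166 163 164 167 164 161 161 166 167 160 167 169 112  95  90  95  96
   98]
 [164 163 161 162 163 160 148 144 142 128 120 100 118 101 103  63  89  92
  168]
 [161 160 167  92 103 102 105 104 106 103 109 105 109 108  97  61  36  85
  166]
 [167 163 163  92 104 104 105 107 106 108 105 104 107 107  72  61  37  71
  149]
 [158 168 167  98 103 105 104 103 105 106 105 111 104 104  65  59  31  84
  139]
 [168 165 165 103 104 100 105 104 107 104 105 106 107 105  62  58  32  80
  121]
 [165 169 165  96 104 103 105  72  30  53 106 104 
[... 1200 characters left out ...]
 115  66  15  88  81  77 111 116 115 114 116
  112]
 [ 73  74  74  73  72 103  81  67  75  37  76  77  78  77 109 119 113 116
  113]
 [ 73  72  73  50  51  79  76  78  77  56  48  73  77  77  75 114 117 117
  116]
 [ 73  75  63  33  51  50  78  78  78  78  78  77  78  76  77  77 118 116
  117]
 [ 75  71  43  30  36  48  78  78  77  77  77  77  77  77  77  78  67 117
  116]
 [ 58  59  32  29  30  44  45  79  80  78  78  78  64  44  36  33  42 118
  116]
 [ 55  58  31  27  30  30  49  77  59  35  38  33  36  37  36  36  90 117
  116]
 [ 65  56  59  31  28  27  36  37  35  35  35  36  35  36  35  31  71 107
  115]
 [ 73  54  57  45  27  29  35  35  38  37  35  34  33  34  35  48  71  69
  107]]
```

Run:
```python
from h import *
from scipy.spatial.transform import Rotation as R
c=ctrl.calibration("scene");im=cv2.imread("pics/scene12.png").min(2);im0=cv2.imread("pics/scene0.png").min(2)
r=R.from_euler("z",3,degrees=True)
def edge(ang,s,zr):return w2px(c,np.array([493,348,0])+r.apply([56-112*np.cos(ang),s*86,0])+[0,0,zr+112*np.sin(ang)])
for ang in(0,.06,.15,.3):print(ang,[np.interp(u,*np.array([edge(ang,-1,84),edge(ang,1,84)]).T) .round(1) for u in(365,375,400)])
print("rim0",[np.interp(u,*np.array([edge(0,-1,78),edge(0,1,78)]).T).round(1) for u in(365,375,400)])
for u in(365,375,400):print(u,"now",im[132:162,u].tolist(),"\nbefore",im0[132:162,u].tolist())
# near (hinge side) corner consistency
```

```text
0 [np.float64(150.7), np.float64(148.6), np.float64(143.5)]
0.06 [np.float64(148.7), np.float64(146.7), np.float64(141.5)]
0.15 [np.float64(145.9), np.float64(143.9), np.float64(138.8)]
0.3 [np.float64(141.9), np.float64(139.9), np.float64(134.8)]
rim0 [np.float64(152.5), np.float64(150.4), np.float64(145.2)]
365 now [116, 116, 117, 118, 117, 116, 114, 114, 116, 114, 115, 115, 117, 116, 116, 117, 116, 113, 100, 84, 77, 79, 77, 72, 62, 49, 50, 50, 50, 48] 
before [73, 74, 73, 74, 72, 71, 71, 70, 71, 72, 71, 73, 72, 72, 72, 70, 72, 72, 71, 71, 75, 68, 51, 37, 35, 41, 37, 38, 39, 39]
375 now [113, 116, 115, 116, 114, 115, 113, 114, 116, 116, 115, 115, 116, 115, 114, 110, 95, 74, 69, 70, 74, 76, 78, 78, 78, 78, 79, 77, 80, 77] 
before [69, 72, 70, 70, 71, 71, 69, 72, 71, 72, 72, 70, 72, 70, 69, 70, 72, 73, 75, 65, 46, 36, 39, 35, 39, 36, 40, 36, 37, 37]
400 now [115, 114, 113, 114, 114, 116, 117, 116, 118, 117, 112, 96, 80, 78, 77, 77, 78, 79, 73, 60, 50, 48, 48, 48, 50, 66, 77, 78, 78, 78] 
before [113, 113, 113, 114, 112, 115, 114, 115, 116, 116, 117, 118, 108, 89, 63, 38, 34, 35, 33, 37, 33, 35, 34, 43, 62, 68, 55, 32, 26, 32]
```

The free edge is within about 1 px of the shut position. I'll make sure with a light fingertip press on the lid.

```bash
python3 drive.py '[[50,-30,0,0,0,0],[103,-60,0,0,0,0],[156,-90,0,0,0,0],[209,-121,0,0,0,0],[262,-152,0,0,0,0],[318,-185,0,0,0,0],[318,-185,40,0,0,0],[318,-185,90,0,0,0],[318,-185,128,0,0,0],[318,-185,128,0,0,0],[318,-185,128,0,0,0]]' && python3 drive.py '[[0,0,4,0,0,0],[0,0,8,0,0,0],[0,0,8,0,0,0]]' && python3 drive.py '[[0,0,2,0,0,0],[0,0,4,0,0,0],[0,0,4,0,0,0]]'
```

```text
clock: 30.05
ee_pos: [454.1, 313.4, 117.7]
eef_rot: [179.9, -0.1, 72.8]
contact_force: [-0.0, 1.1, 1.0]
width: 0.2
grip_force: 0.0
clock: 30.42
ee_pos: [453.8, 312.4, 107.8]
eef_rot: [-180.0, 0.0, 72.7]
contact_force: [-0.1, -0.6, 0.1]
width: 0.0
grip_force: 0.0
clock: 30.8
ee_pos: [453.8, 312.5, 103.7]
eef_rot: [-180.0, 0.0, 72.7]
contact_force: [0.2, -0.2, 0.6]
width: 0.2
grip_force: 0.0
```

```bash
python3 drive.py '[[0,0,1,0,0,0],[0,0,2,0,0,0],[0,0,2,0,0,0]]' && python3 drive.py '[[0,0,-40,0,0,0],[0,0,-90,0,0,0],[0,0,-130,0,0,0],[0,0,-130,0,0,0],[0,0,-130,0,0,0]]'
python3 - <<'E'
from h import *
c=ctrl.calibration("scene");im=ctrl.grab_frame("scene").min(2)
for u in(365,375,400):print(u,im[140:156,u].tolist())
# tray stopper: fit white blob vs expected, top view (arm is away)
c=ctrl.calibration("top");im=ctrl.grab_frame("top");u,v=w2px(c,(479.5,-326,66)).astype(int);print(u,v);print(cv2.GaussianBlur(im,(0,0),.7).min(2)[v-14:v+15:3,u-15:u+22:3])
E
```

```text
clock: 31.18
ee_pos: [453.9, 312.6, 103.3]
eef_rot: [180.0, -0.0, 72.8]
contact_force: [-7.0, -4.8, 16.1]
width: -0.1
grip_force: 7.9
clock: 31.8
ee_pos: [453.6, 312.4, 231.0]
eef_rot: [-180.0, 0.0, 72.7]
contact_force: [0.2, 0.3, -0.4]
width: -0.2
grip_force: 0.0
365 [68, 74, 94, 108, 114, 111, 111, 111, 111, 108, 97, 83, 73, 74, 75, 75]
375 [68, 68, 68, 68, 69, 67, 71, 85, 87, 74, 65, 66, 72, 75, 75, 75]
400 [69, 70, 65, 55, 48, 53, 66, 74, 73, 67, 57, 46, 45, 45, 43, 44]
401 222
[[155 154 156 156 156 153 155 157 155 157 155 156 146]
 [153 153 154 156 157 155 157 158 156 159 156 158 146]
 [153 154 154 154 153 154 154 154 154 154 154 155 147]
 [124 141 148 146 149 153 154 152 154 156 154 154 153]
 [ 81  75  73  79 129 152 154 153 153 151 153 152 151]
 [ 78  55  64  63 141 154 154 156 156 156 157 156 156]
 [ 78  53  65  55 111 149 155 155 155 154 155 156 155]
 [116  91  66 100 106 129 139 153 152 155 154 154 154]
 [154 152 137 126 133 135 136 145 155 156 157 155 157]
 [155 155 155 149 143 137 137 138 154 160 160 159 158]]
```

Run:
```python
from h import *
c=ctrl.calibration("scene");im=cv2.imread("pics/scene12.png").astype(int);im0=cv2.imread("pics/scene0.png").astype(int)
a=w2px(c,(479.5,-326,66));b=w2px(c,(479.5,-326,4));print("top/foot px",a,b)
u=int((a[0]+b[0])/2);d=(im-im0).mean(2).round().astype(int);print(d[int(a[1])-8:int(b[1])+10:3,u-18:u+19:3])
print(im.min(2)[int(a[1])-8:int(b[1])+10:3,u-18:u+19:3])
```

```text
top/foot px [111.5 211.2] [118.5 229.4]
[[ 42  44  43  44  42  43  45  41  42  33  24  11   4]
 [ 43  45  43  40  34  27   9   5   2   3   1   4   2]
 [ 21   9   2  23  64  67  48   3   2   6   1   2   2]
 [  3   3   2  50  66  64  19   3  16  19  26  43  42]
 [  3   6   8   8  -2  -7 -13  16  43  45  43  42  43]
 [  2   1  31  44  -5  -9  -8 -12  26  44  43  44  44]
 [  1   1  20  31  22  -9  -9  -4  -4  45  45  37   9]
 [  3   1  -4  32  30  26  22  -9 -30  -8 -19  -1   1]
 [  2   1   1  -3 -12 -35 -50 -52 -55 -48 -40 -41 -39]
 [  3   2   2   1 -13 -49 -51 -52 -52 -40 -40 -40 -40]
 [  2   3   1   3   2  -5 -25 -25 -33 -36 -17 -11  -7]
 [  1   4   0   1   2   2   3   3   3   2   3   1   2]]
[[114 116 114 116 115 114 116 112 116 104  97  73  66]
 [115 118 117 115 101  98  72  66  61  63  62  63  63]
 [ 89  70  64  83 122 124 105  64  61  63  59  65  68]
 [ 63  63  61 110 123 121  81  68  88  95 103 120 119]
 [ 63  72  74  77  71  67  63  92 119 119 118 119 118]
 [101 116 119 118  69  65  65  61 102 119 120 119 119]
 [118 118 110 107  97  64  66  72  71 120 120 119 119]
 [120 119 106 108 103  99  94  68  60 101  95 117 119]
 [119 117 117 105  93  64  64  65  61  69  79  77  78]
 [118 117 119 119 106  69  64  63  64  76  78  78  78]
 [120 121 118 119 119 111  90  93  84  82 101 107 110]
 [118 119 118 119 120 119 119 121 120 119 120 120 121]]
```

The bright knob top, with its shaded shaft below, stands exactly where I predicted in the tray. Everything is in place, so I'm handing in.

```bash
python3 -c "
from workcell import ctrl
print(ctrl.job_done())"
```

```text
the job is handed in; nothing more can be done
None
```

The job is handed in at about 32 s on the robot's clock: two stoppers slid through and are in the box, the one that jammed is in the tray, and the lid is shut. The jar and weight were still in place on a mid-run picture, and I saw no sign of contact with any bystander. The judge returned no verdict.

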